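# Line up the bisque cups for banding

### The job

The four unglazed cups are going to be banded one after another, smallest first: line them up in order of size on the ware board, each standing upright in the middle of its own plaster bat, with the smallest on the bat at the banding-wheel end and the largest at the far end. They are fragile, so set them down gently rather than dropping them and do not tip them over, and leave the white mug where it is.

Things in the scene. Friction and masses are not known exactly. Their poses are not given: they have to be found in the camera images.
- cup_d40: Smallest of four round, straight-sided, unglazed tan stoneware cups without handles, open at the top: 40 mm outside diameter, 50 mm tall, wall 5 mm, 50 to 170 g for the set. Starts upright on the table on the robot's side of the ware board. Origin: centre of its underside; z up its axis.
- cup_d48: Second smallest of four round, straight-sided, unglazed tan stoneware cups without handles, open at the top: 48 mm outside diameter, 62 mm tall, wall 5 mm, 50 to 170 g for the set. Starts upright on the table on the robot's side of the ware board. Origin: centre of its underside; z up its axis.
- cup_d56: Second largest of four round, straight-sided, unglazed tan stoneware cups without handles, open at the top: 56 mm outside diameter, 76 mm tall, wall 5 mm, 50 to 170 g for the set. Starts upright on the table on the robot's side of the ware board. Origin: centre of its underside; z up its axis.
- cup_d64: Largest of four round, straight-sided, unglazed tan stoneware cups without handles, open at the top: 64 mm outside diameter, 90 mm tall, wall 5 mm, 50 to 170 g for the set. Starts upright on the table on the robot's side of the ware board. Origin: centre of its underside; z up its axis.
- bat_1: One of four equal fixed white plaster discs (bats, 78 mm diameter, 6 mm thick), in a straight row 95 mm apart on a fixed wooden ware board (400 x 110 x 15 mm) lying across in front of the robot: the end one towards -y (robot's right). Origin: centre of its underside; its top face is 6 mm higher, 21 mm above the table. x points across the board away from the robot, y along the row to bat_4.
- bat_2: One of four equal fixed white plaster discs (bats, 78 mm diameter, 6 mm thick), in a straight row 95 mm apart on a fixed wooden ware board (400 x 110 x 15 mm) lying across in front of the robot: the second from the robot's right. Origin: centre of its underside; its top face is 6 mm higher, 21 mm above the table. x points across the board away from the robot, y along the row to bat_4.
- bat_3: One of four equal fixed white plaster discs (bats, 78 mm diameter, 6 mm thick), in a straight row 95 mm apart on a fixed wooden ware board (400 x 110 x 15 mm) lying across in front of the robot: the third from the robot's right. Origin: centre of its underside; its top face is 6 mm higher, 21 mm above the table. x points across the board away from the robot, y along the row to bat_4.
- bat_4: One of four equal fixed white plaster discs (bats, 78 mm diameter, 6 mm thick), in a straight row 95 mm apart on a fixed wooden ware board (400 x 110 x 15 mm) lying across in front of the robot: the end one towards +y (robot's left). Origin: centre of its underside; its top face is 6 mm higher, 21 mm above the table. x points across the board away from the robot, y along the row to bat_4.
- wheel: Banding wheel: a fixed round metal turntable, 180 mm diameter, 57 mm high, on a dark foot, standing on the table beyond one end of the ware board (either end; a white lidded glaze tub, 166 mm diameter, 134 mm high, stands beyond the other). Its centre is about 0.2 m from the nearest bat's. Origin: centre of its underside.
- white_mug: Glazed white mug with a handle, 72 mm diameter, 75 mm tall, 0.32 kg, loose among the cups, handle towards the robot; not part of the set. Origin: centre of its underside. Other loose things: a small jar and a flat steel disc nearer the robot; a brush and a wooden knife lying low (under 20 mm) between the cups and the board.
Things that resemble listed ones, but are neither listed nor needed, are in the scene too. What is shaped like the cup_d48 but blue or red is not meant.

How it is judged (in metres and radians):
At the end, for the whole second after the job is handed in: Counting from the bat nearest the banding wheel, the four bats carry the smallest, second smallest, second largest and largest cup, each cup's centre within 14 mm of its bat's centre, standing on the bat (underside within about 5 mm of its top face), upright within 0.1 rad, and at rest (((horizontal distance between wheel and bat_1 below 0.3 m and horizontal distance between cup_d40 and bat_1 below 0.014 m and horizontal distance between cup_d48 and bat_2 below 0.014 m and horizontal distance between cup_d56 and bat_3 below 0.014 m and horizontal distance between cup_d64 and bat_4 below 0.014 m) or (horizontal distance between wheel and bat_4 below 0.3 m and horizontal distance between cup_d40 and bat_4 below 0.014 m and horizontal distance between cup_d48 and bat_3 below 0.014 m and horizontal distance between cup_d56 and bat_2 below 0.014 m and horizontal distance between cup_d64 and bat_1 below 0.014 m)) and height (world z) of cup_d40 between 0.016 and 0.027 m and angle between each of cup_d40, cup_d48, cup_d56, cup_d64's own z axis and vertical below 0.1 rad and linear speed of each of cup_d40, cup_d48, cup_d56, cup_d64 below 0.02 m/s and angular speed of each of cup_d40, cup_d48, cup_d56, cup_d64 below 0.2 rad/s and height (world z) of cup_d48 between 0.016 and 0.027 m and height (world z) of cup_d56 between 0.016 and 0.027 m and height (world z) of cup_d64 between 0.016 and 0.027 m); the robot touches nothing.
It fails at once if a cup is tipped over (leans more than 40 degrees) (angle between any of cup_d40, cup_d48, cup_d56, cup_d64's own z axis and vertical above 0.7 rad).
It fails at once if a cup is dropped or thrown (moves faster than 0.7 m/s, a fall of about 25 mm, with no finger touching it) ((linear speed of cup_d40 above 0.7 m/s and contact force between the fingers and cup_d40 below 0.05 N) or (linear speed of cup_d48 above 0.7 m/s and contact force between the fingers and cup_d48 below 0.05 N) or (linear speed of cup_d56 above 0.7 m/s and contact force between the fingers and cup_d56 below 0.05 N) or (linear speed of cup_d64 above 0.7 m/s and contact force between the fingers and cup_d64 below 0.05 N)).
It fails at once if the white mug is moved more than 30 mm (distance of white_mug from where it was at the start of the episode above 0.03 m).
It also fails if it takes over 112 s, if anything falls off the work surface, if the arm or the gripper's body presses on something with over 40 N, if the wrist force passes 120 N, or if a joint passes its speed limit or range.

### The arm

A 7-joint arm with a two-finger parallel gripper is mounted at the origin on the work surface. World frame = base frame: x ahead of the robot, y to its left, z up, the work surface at z = 0. Lengths are in mm, angles in rad, forces in N, time in s.
With the tool pointing down it reaches from about 350 to 775 mm from the base axis. Payload 3.1 kg.
Tool frame: the origin (TCP) lies between the finger pads; the fingertips stand 14 mm ahead of it and the grasp point (between the pads) lies 5 mm behind it; z points along the fingers, y is the line along which they close (so a half turn about z gives the same grasp; the last joint's range is limited). The gripper opens to 85 mm and grips with 20 to 120 N. Pads are 22 mm wide; open, the fingers measure 114 mm over their backs; the gripper's body (76 mm by 85 mm) begins 54 mm behind the grasp point. The pads swing forward as they close: fully open they stand 13 mm farther back than shut.
Start: joints at [-1.374, 0.311, 0.014, 1.512, -0.004, 1.319, -0.027], TCP at [130.066, 534.415, 245.304] pointing down, gripper open.
Joint ranges: [-2.7, 2.7], [-0.3, 1.91], [-1.27, 1.3], [0.12, 2.57], [-1.44, 4.58], [0.2, 2.03], [-3.05, 3.05]. Speed limits (rad/s): [2.79, 2.79, 3.14, 3.14, 3.14, 3.14, 3.14].

### API

Orientations are given as a unit quaternion [x, y, z, w].
In Python, from bench import arm gives the robot as it stands.
- The arm moves only by the tool apply_moves, never from a script. Its argument "rows" is a list of rows, each a list of 2 entries, a list of its own where there are three numbers: the shift along the tool's x, y, z in mm, then the turn about the tool's z in degrees. A call has 1 to 10 rows; each row is the pose to reach, as a shift and turn from the pose commanded when the call began, along the tool's axes at that moment; what a row does not reach only later rows make up. A row lasts 1/8 s, in which the tool goes at most 62.5 mm and 10.7 degrees, less where a joint would pass 70% of its speed; a pose out of reach is approached as far as the arm can. A call with a gripper value outside its range is refused whole. "gripper" is the finger opening in mm, from 0 to 85.4, set as the call begins (left out, the last holds). The fingers move at their own pace and stop on an object; "grip_force" is the grip in N (left out, the last holds). Time passes only in rows, so rows that repeat a pose let the fingers close. It gives the time, the measured TCP pose, the force, the opening and the grip force at its end, in the units of the state.
- arm.get_obs(): the state, without advancing time (a new reading comes with each control period).
- arm.get_image(name): name is "scene" or "side" or "wrist"; returns a dict with "frame" (480x640x3 uint8, red, green, blue), "fx", "fy", "cx", "cy" (pixels), "D" ([k1, k2, p1, p2, k3] as OpenCV has them; the pictures are not rectified), "R" (3x3) and "t" (3): a world point X has camera coordinates R X + t. Camera axes: x right, y down, z forward; pixel columns grow to the right and rows downward; lengths in mm; the calibration is good to about 2 mm. A picture is of the moment at which its call begins. There is no depth.
- arm.close_job(): hands the job in; it is judged then, once.
The state is a dict: "clock": time; "joint_positions": joint angles; "joint_vel": joint speeds; "joint_efforts": joint torques, N m; "eef_pos": TCP position; "tool_rot": TCP orientation; "ft_force": force on the tool from outside, world axes, zero at the start; "moment": the same for the moment, N m; "grip_width": opening from 0.0 (shut) to 1.0 (fully open); "gripper_force": force on a finger pad.
Only numpy, scipy, OpenCV 4.12 (cv2) and the standard library are available. Lean on these libraries where they do the work, as an engineer would, in place of code of your own. Each camera call takes 0.05 s, during which the arm holds its last target. There are 200 camera calls.

## Working session

There is one attempt and no reset: what is moved stays moved. The work goes in short steps, Python scripts to look and compute and a tool call to move; the robot and the scene stay as the last step left them, time stands still between calls to the robot, and variables do not carry over. Pictures are saved under pics/ and viewed, at most 14 in all, crops included, and the job is handed in when it is done.

Besides the shell and the picture viewer there is one more tool, called as name([rows], argument=value, ...), one row to a line, values as JSON. apply_moves: Moves the arm, as the interface text tells. Its arguments: {"type":"object","properties":{"rows":{"type":"array","items":{"type":"array"}},"gripper":{"type":"number"},"grip_force":{"type":"number"}},"required":["rows"]}

```bash
mkdir -p pics
cat > h.py <<'E'
from bench import arm
import cv2, numpy as np
def snap(n,f):
    im=arm.get_image(n); cv2.imwrite('pics/'+f,im['frame'][:,:,::-1]); 
    np.savez('pics/'+f+'.npz',**{k:np.array(im[k]) for k in im}); return im
def ray(im,uv,z):
    K=np.array([[im['fx'],0,im['cx']],[0,im['fy'],im['cy']],[0,0,1.]])
    p=cv2.undistortPoints(np.array(uv,float).reshape(-1,1,2),K,np.array(im['D'],float)).reshape(-1,2)
    R=np.array(im['R']);t=np.array(im['t']).ravel();C=-R.T@t
    d=np.c_[p,np.ones(len(p))]@R
    return C+d*((z-C[2])/d[:,2])[:,None]
def proj(im,X):
    K=np.array([[im['fx'],0,im['cx']],[0,im['fy'],im['cy']],[0,0,1.]])
    R=np.array(im['R']);t=np.array(im['t'],float).ravel()
    return cv2.projectPoints(np.array(X,float).reshape(-1,1,3),cv2.Rodrigues(R)[0],t,K,np.array(im['D'],float))[0].reshape(-1,2)
def load(f): return dict(np.load('pics/'+f+'.npz'))
E
python3 - <<'E'
from h import *
for n in('scene','side'):
    im=snap(n,n+'0.png'); print(n,-np.array(im['R']).T@np.array(im['t']).ravel())
o=arm.get_obs();print(o['clock'],o['eef_pos'],o['tool_rot'],o['grip_width'])
E
```

```text
scene [1312.06108124  136.97997394  760.34761411]
side [ 163.29234803 -456.48685528  703.55636673]
0.1 [129.89784481 533.77862565 244.29209329] [ 1.19047843e-01  9.92887904e-01 -1.10171431e-03 -9.05107305e-05] 1.000702964048696
```

View pics/scene0.png

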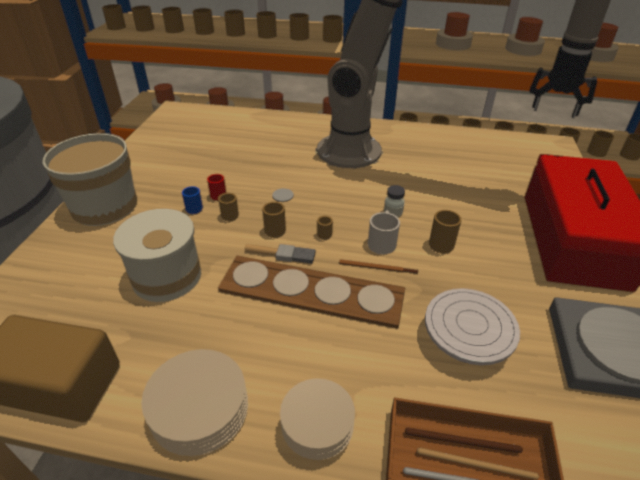

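View pics/side0.png

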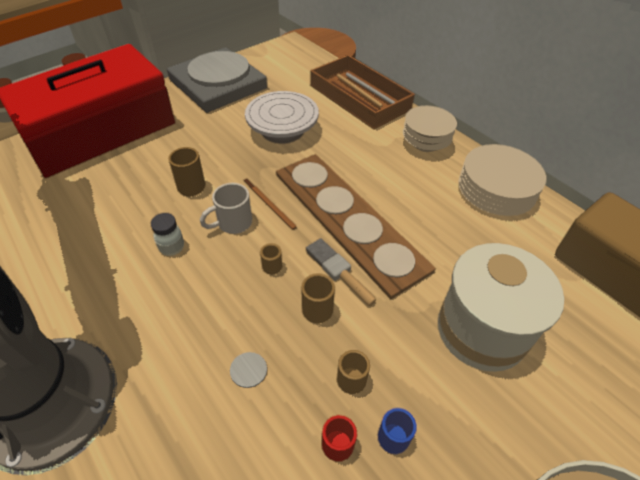

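Scene: the banding wheel (ringed disc, ~(472,325)) stands at the +y end beside bat_4, and the tub at −y. The cups are d64 (445,232), d40 (325,228), d56 (274,220) and d48 (228,207). The side view agrees. I'll crop both for closer measurement.

Run:
```python
from h import *
def crop(f,o,x,y,w,h,s):
    a=cv2.imread('pics/'+f)[y:y+h,x:x+w]; a=cv2.convertScaleAbs(cv2.resize(a,None,fx=s,fy=s,interpolation=cv2.INTER_CUBIC),alpha=1.6)
    for i in range(0,w,20): cv2.putText(a,str(x+i),(i*s,8),0,.3,(0,0,255)); cv2.line(a,(i*s,0),(i*s,h*s),(0,0,0) if 0 else (200,120,0),1) 
    for i in range(0,h,20): cv2.putText(a,str(y+i),(0,i*s+8),0,.3,(0,0,255)); cv2.line(a,(0,i*s),(w*s,i*s),(200,120,0),1)
    cv2.imwrite('pics/'+o,a)
crop('scene0.png','c1.png',205,175,265,150,3)
crop('side0.png','c2.png',160,140,280,260,2)
```

```text
(no output)
```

View pics/c1.png

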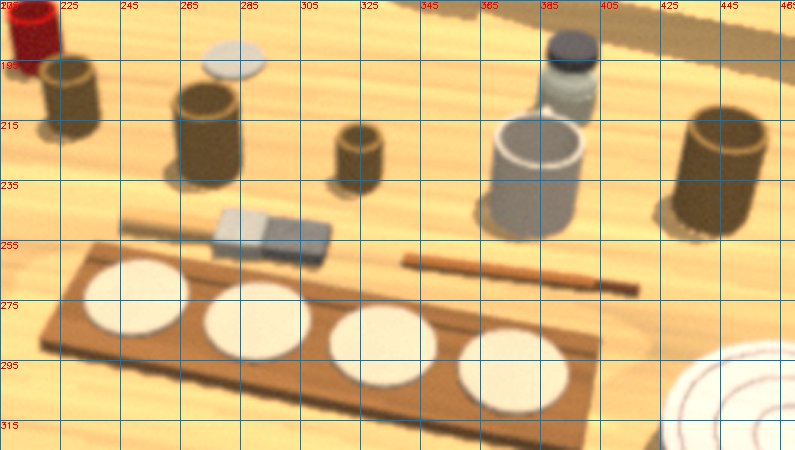

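View pics/c2.png

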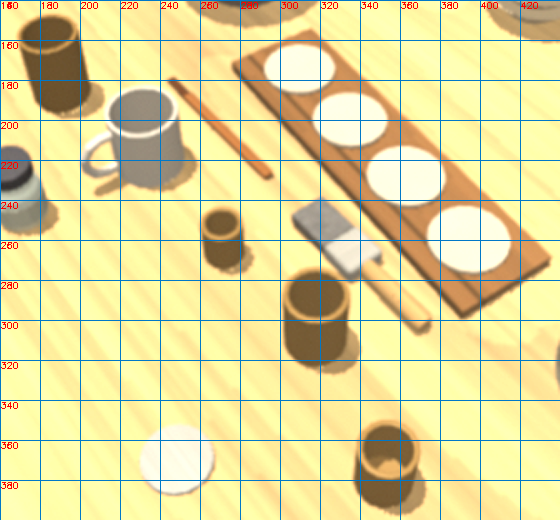

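Rims and bats are readable in both crops, so I can intersect the rays at known heights.

Run:
```python
from h import *
np.set_printoptions(precision=1,suppress=True)
S=load('scene0.png');D=load('side0.png')
P=dict(d40=((324.7,220.5),(271.7,251.5),50),d48=((227.5,198.8),(354,364.7),62),d56=((273.3,208),(318.2,287),76),d64=((447.5,218.2),(184.5,156.2),90),mug=((385,221),(232,195.5),75),
b1=((250.3,274),(394.5,260),21),b2=((290.7,282),(363,228),21),b3=((332.7,290),(335,199.5),21),b4=((376,298.3),(309.5,174),21))
for k,(a,b,z) in P.items():print(k,ray(S,[a],z)[0,:2],ray(D,[b],z)[0,:2])
print(ray(S,[(395.5,190)],60),ray(S,[(472,325)],57)) #jar
```

```text
d40 [434.5  -5.2] [432.5  -5.1]
d48 [ 407.7 -262.5] [ 399.8 -264.7]
d56 [ 441.7 -131.8] [ 439. -131.]
d64 [421.8 284.4] [418.6 287.2]
mug [440.7 140.7] [441.5 140. ]
b1 [ 618.6 -142.2] [ 613.7 -143.6]
b2 [626.  -47.7] [621.4 -48. ]
b3 [632.6  46.9] [629.4  47.3]
b4 [639.4 141.3] [636.6 143. ]
[[285.  158.6  60. ]] [[707.2 329.1  57. ]]
```

Both cameras agree within a few mm. The wheel is by bat_4, so d40→b4, d48→b3, d56→b2 and d64→b1. I start with d64, with the fingers closing across the row (along world x).

apply_moves([
  [[-20, -10, 0], 5],
  [[-60, -30, 0], 15],
  [[-110, -55, 0], 25],
  [[-160, -80, 0], 35],
  [[-210, -105, 0], 45],
  [[-260, -130, 0], 55],
  [[-300, -150, 0], 65],
  [[-330, -167, 0], 75],
  [[-340, -173, 0], 80],
  [[-340, -173, 0], 80],
], gripper=85, grip_force=30)

```text
clock: 1.35
eef_pos: [420.0, 284.7, 244.9]
tool_rot: [0.73, 0.683, -0.001, 0.0]
ft_force: [-0.7, 0.3, 0.0]
grip_width: 0.992
gripper_force: 0.0
```

```bash
cat >> h.py <<'E'
from scipy.spatial.transform import Rotation as Ro
def to(x,y,z):
    o=arm.get_obs();R=Ro.from_quat(o['tool_rot']).as_matrix();p=np.array(o['eef_pos'])
    print('t',round(o['clock'],2),'tcp',p.round(1),'toolx',R[:,0].round(3),'tooly',R[:,1].round(3),'F',np.round(o['ft_force'],1),'w',round(o['grip_width'],3),'shift',(R.T@(np.array([x,y,z])-p)).round(1))
E
python3 - <<'E'
from h import *
to(420,286,71)
im=snap('wrist','w1.png')
S=load('scene0.png');D=load('side0.png')
print(ray(S,[(192,191),(216.5,179)],62),ray(D,[(398,420),(340,428)],62))
E
```

```text
t 1.35 tcp [420.  284.7 244.9] toolx [ 0.066  0.998 -0.001] tooly [ 0.998 -0.066 -0.   ] F [-0.7  0.3  0. ] w 0.992 shift [  1.5  -0.  173.9]
[[ 391.62602504 -365.40407959   62.        ]
 [ 326.03387215 -321.68625937   62.        ]] [[ 393.16904913 -363.31364311   62.        ]
 [ 323.55280774 -321.94173972   62.        ]]
```

View pics/w1.png

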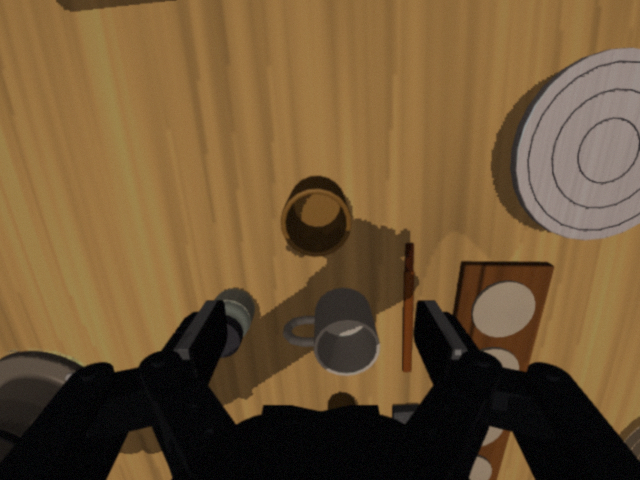

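The wrist view shows the d64 rim centred at ~(316,221), the mug rim at ~(346,346) and bat_4 at ~(504,309). I'll check these against the table estimates.

Run:
```python
from h import *
W=load('w1.png')
print(ray(W,[(316.5,221.5)],90),ray(W,[(346,346)],75),ray(W,[(504,309)],21))
to(420,286,71)
```

```text
[[416.37225617 287.44021902  90.        ]] [[437.76430412 143.34989244  75.        ]] [[635.69833088 142.56998115  21.        ]]
t 1.4 tcp [419.1 285.9 244.9] toolx [ 0.063  0.998 -0.   ] tooly [ 0.998 -0.063 -0.001] F [ 0.9  0.3 -0.4] w 0.997 shift [  0.2   1.1 173.9]
```

apply_moves([
  [[1, -1, 15], 0],
  [[1, -1, 45], 0],
  [[1, -1, 80], 0],
  [[1, -1, 115], 0],
  [[1, -1, 143], 0],
  [[1, -1, 162], 0],
  [[1, -1, 174], 0],
  [[1, -1, 178], 0],
  [[1, -1, 178], 0],
])

```text
clock: 2.52
eef_pos: [418.6, 287.3, 67.4]
tool_rot: [0.729, 0.684, 0.0, -0.0]
ft_force: [0.2, -0.5, 0.3]
grip_width: 1.001
gripper_force: 0.0
```

apply_moves([
  [[0, 0, 0], 0],
  [[0, 0, 0], 0],
  [[0, 0, 0], 0],
  [[0, 0, 0], 0],
  [[0, 0, 0], 0],
  [[0, 0, 0], 0],
], gripper=50, grip_force=30)

```text
clock: 3.28
eef_pos: [418.7, 287.6, 68.4]
tool_rot: [0.729, 0.684, 0.001, -0.0]
ft_force: [-2.5, -0.2, 5.1]
grip_width: 0.756
gripper_force: 32.5
```

apply_moves([
  [[0, 0, -5], 0],
  [[0, 0, -18], 0],
  [[0, 0, -38], 0],
  [[0, 0, -62], 0],
  [[0, 0, -86], 0],
  [[0, 0, -105], 0],
  [[0, 0, -116], 0],
  [[-5, 3, -120], 0],
  [[-25, 13, -120], 0],
  [[-55, 30, -120], 0],
])

```text
clock: 4.53
eef_pos: [444.3, 230.2, 186.5]
tool_rot: [0.728, 0.685, -0.001, -0.0]
ft_force: [0.8, -1.6, -1.7]
grip_width: 0.75
gripper_force: 33.5
```

apply_moves([
  [[-40, 21, 0], 0],
  [[-80, 43, 0], 0],
  [[-122, 65, 0], 0],
  [[-165, 88, 0], 0],
  [[-210, 112, 0], 0],
  [[-255, 136, 0], 0],
  [[-297, 159, 0], 0],
  [[-330, 177, 0], 0],
  [[-352, 189, 0], 0],
  [[-362, 194, 0], 0],
])

```text
clock: 5.78
eef_pos: [614.7, -146.1, 186.2]
tool_rot: [0.731, 0.683, -0.001, -0.0]
ft_force: [0.3, 0.1, -1.1]
grip_width: 0.752
gripper_force: 33.6
```

Run:
```python
from h import *
to(615,-143,92)
snap('wrist','w2.png')
```

```text
t 5.78 tcp [ 614.7 -146.1  186.2] toolx [ 0.067  0.998 -0.001] tooly [ 0.998 -0.067 -0.002] F [ 0.3  0.1 -1.1] w 0.752 shift [ 3.2  0.3 94.2]
```

View pics/w2.png

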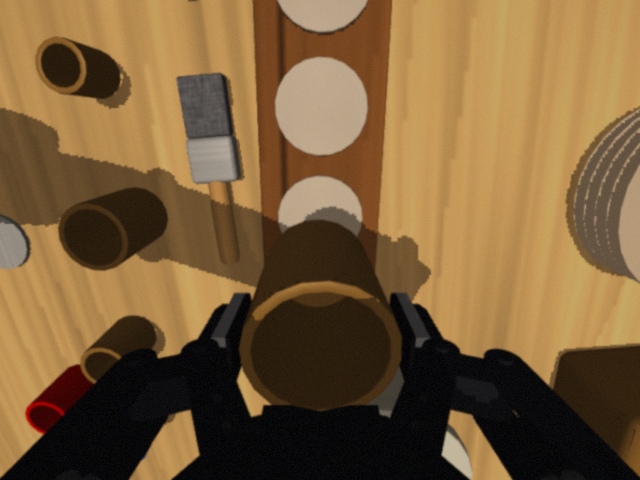

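The wrist view shows d64 held straight, with its rim at ~(321,346). Bat_3 is at (321,106) and bat_2 is partly hidden, centre ~(320,223).

Run:
```python
from h import *
W=load('w2.png')
print(ray(W,[(321,106)],21),ray(W,[(320,223)],21))
print('cup rim',ray(W,[(321,346)],186.2+23))
print('d40,d56,d48',ray(W,[(62,66)],50),ray(W,[(94,236)],76),ray(W,[(106,364)],62))
```

```text
[[621.22805185 -47.10910796  21.        ]] [[ 613.53609707 -147.81987536   21.        ]]
cup rim [[ 614.82143869 -143.15461751  209.2       ]]
d40,d56,d48 [[431.37923949  -5.7450858   50.        ]] [[ 439.44192008 -130.80686994   76.        ]] [[ 402.8448439  -260.66948907   62.        ]]
```

apply_moves([
  [[1, 0, 10], 0],
  [[2, 0, 30], 0],
  [[2, 0, 52], 0],
  [[2, 0, 70], 0],
  [[2, 0, 82], 0],
  [[2, 0, 89], 0],
  [[2, 0, 92], 0],
  [[2, 0, 94], 0],
  [[2, 0, 95], 0],
  [[2, 0, 96], 0],
])

```text
clock: 7.08
eef_pos: [615.8, -141.7, 91.7]
tool_rot: [0.729, 0.684, 0.0, 0.0]
ft_force: [0.4, -0.1, -1.4]
grip_width: 0.748
gripper_force: 33.6
```

apply_moves([
  [[0, 0, 1], 0],
  [[0, 0, 1.5], 0],
  [[0, 0, 2], 0],
  [[0, 0, 2.5], 0],
  [[0, 0, 2.5], 0],
])

```text
clock: 7.7
eef_pos: [615.5, -141.7, 89.5]
tool_rot: [0.729, 0.684, 0.0, 0.0]
ft_force: [-2.0, 0.4, 4.5]
grip_width: 0.754
gripper_force: 34.0
```

apply_moves([
  [[0, 0, 0], 0],
  [[0, 0, 0], 0],
  [[0, 0, 0], 0],
  [[0, 0, -5], 0],
  [[0, 0, -20], 0],
  [[0, 0, -45], 0],
  [[0, 0, -65], 0],
  [[0, 0, -75], 0],
  [[0, -15, -75], 0],
  [[0, -40, -75], 0],
], gripper=85)

```text
clock: 8.95
eef_pos: [575.7, -138.9, 164.0]
tool_rot: [0.729, 0.684, 0.0, 0.0]
ft_force: [0.1, -0.3, 0.2]
grip_width: 0.993
gripper_force: 0.0
```

apply_moves([
  [[0, -35, 0], 0],
  [[0, -75, 0], 0],
  [[0, -110, 0], 0],
  [[0, -130, 0], 0],
  [[0, -136, 8], 0],
  [[0, -136, 30], 0],
  [[0, -136, 60], 0],
  [[0, -136, 88], 0],
  [[0, -136, 104], 0],
  [[0, -136, 109], 0],
])

```text
clock: 10.2
eef_pos: [439.7, -130.2, 53.9]
tool_rot: [0.729, 0.684, -0.001, -0.0]
ft_force: [0.1, -0.3, -0.3]
grip_width: 0.991
gripper_force: 0.0
```

Run:
```python
from h import *
to(440,-131,55)
```

```text
t 10.2 tcp [ 439.7 -130.2   53.9] toolx [ 0.064  0.998 -0.   ] tooly [ 0.998 -0.064 -0.002] F [ 0.1 -0.3 -0.3] w 0.991 shift [-0.7  0.4 -1.1]
```

apply_moves([
  [[0, 0, 0], 0],
  [[0, 0, 0], 0],
  [[0, 0, 0], 0],
  [[0, 0, 0], 0],
  [[0, 0, 0], 0],
  [[0, 0, -4], 0],
  [[0, 0, -15], 0],
  [[0, 0, -35], 0],
  [[0, 0, -58], 0],
  [[0, 0, -75], 0],
], gripper=42, grip_force=30)

```text
clock: 11.45
eef_pos: [440.2, -130.4, 131.2]
tool_rot: [0.729, 0.684, 0.0, 0.001]
ft_force: [0.5, -1.2, -1.8]
grip_width: 0.651
gripper_force: 32.2
```

apply_moves([
  [[4, 7, -10], 0],
  [[14, 27, -12], 0],
  [[31, 57, -12], 0],
  [[49, 92, -12], 0],
  [[66, 124, -12], 0],
  [[80, 150, -12], 0],
  [[89, 167, -12], 0],
  [[94, 176, -12], 0],
  [[94, 176, -12], 0],
])

```text
clock: 12.58
eef_pos: [621.6, -47.0, 141.3]
tool_rot: [0.729, 0.684, -0.0, -0.0]
ft_force: [-0.3, -0.7, -1.4]
grip_width: 0.65
gripper_force: 32.3
```

Run:
```python
from h import *
to(622,-47.7,76)
```

```text
t 12.57 tcp [621.6 -47.  141.3] toolx [0.063 0.998 0.   ] tooly [ 0.998 -0.063 -0.001] F [-0.3 -0.7 -1.4] w 0.65 shift [-0.7  0.5 65.3]
```

apply_moves([
  [[0, 0, 8], 0],
  [[0, 0, 25], 0],
  [[0, 0, 42], 0],
  [[0, 0, 54], 0],
  [[0, 0, 60], 0],
  [[0, 0, 63], 0],
  [[0, 0, 64.5], 0],
  [[0, 0, 65.5], 0],
  [[0, 0, 66], 0],
  [[0, 0, 66.5], 0],
])

```text
clock: 13.82
eef_pos: [621.9, -47.8, 76.9]
tool_rot: [0.729, 0.684, 0.001, 0.0]
ft_force: [-2.9, 1.3, 7.2]
grip_width: 0.651
gripper_force: 32.9
```

apply_moves([
  [[0, 0, 0], 0],
  [[0, 0, 0], 0],
  [[0, 0, 0], 0],
  [[0, 0, -5], 0],
  [[0, 0, -20], 0],
  [[0, 0, -45], 0],
  [[0, 0, -70], 0],
  [[0, 0, -86], 0],
  [[0, 0, -90], 0],
  [[-18, -16, -90], 0],
], gripper=82)

```text
clock: 15.08
eef_pos: [605.2, -62.2, 164.9]
tool_rot: [0.728, 0.686, 0.001, -0.0]
ft_force: [0.2, -1.1, 0.4]
grip_width: 0.961
gripper_force: 0.0
```

apply_moves([
  [[-28, -25, 0], 0],
  [[-62, -55, 0], 0],
  [[-98, -88, 0], 0],
  [[-135, -121, 0], 0],
  [[-168, -152, 0], 0],
  [[-192, -173, 0], 0],
  [[-205, -185, 0], 0],
  [[-209, -189, 0], 0],
  [[-209, -189, 0], 0],
])

```text
clock: 16.2
eef_pos: [403.1, -260.3, 165.1]
tool_rot: [0.729, 0.685, 0.0, -0.0]
ft_force: [-0.7, -0.8, 0.0]
grip_width: 0.962
gripper_force: 0.0
```

Run:
```python
from h import *
to(403,-262,42)
snap('wrist','w3.png')
```

```text
t 16.2 tcp [ 403.1 -260.3  165.1] toolx [0.063 0.998 0.001] tooly [ 0.998 -0.063  0.   ] F [-0.7 -0.8  0. ] w 0.962 shift [ -1.8  -0.  123.1]
```

View pics/w3.png

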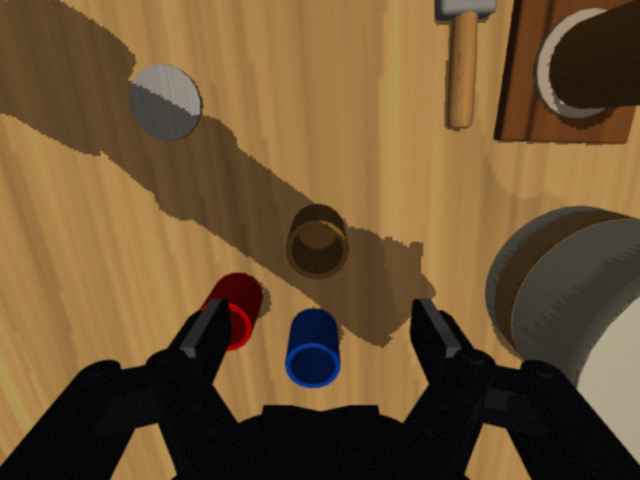

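The d48 rim is at ~(317,248), clear of the red (235,325) and blue (313,365) cups.

Run:
```python
from h import *
W=load('w3.png')
print(ray(W,[(317.5,248)],62),ray(W,[(235,327)],62),ray(W,[(313,366)],62))
```

```text
[[ 400.45506867 -263.59359065   62.        ]] [[ 328.8119762  -327.72598556   62.        ]] [[ 389.55997143 -370.10419198   62.        ]]
```

apply_moves([
  [[-1, 0, 10], 0],
  [[-3, -1, 32], 0],
  [[-3, -1, 60], 0],
  [[-3, -1, 86], 0],
  [[-3, -1, 106], 0],
  [[-3, -1, 118], 0],
  [[-3, -1, 123], 0],
  [[-3, -1, 123], 0],
])

```text
clock: 17.25
eef_pos: [401.4, -264.0, 42.3]
tool_rot: [0.729, 0.684, 0.0, 0.0]
ft_force: [0.5, -0.6, -0.6]
grip_width: 0.961
gripper_force: 0.0
```

apply_moves([
  [[0, 0, 0], 0],
  [[0, 0, 0], 0],
  [[0, 0, 0], 0],
  [[0, 0, 0], 0],
  [[0, 0, 0], 0],
  [[0, 0, -4], 0],
  [[0, 0, -15], 0],
  [[0, 0, -40], 0],
  [[0, 0, -75], 0],
  [[0, 0, -105], 0],
], gripper=34, grip_force=30)

```text
clock: 18.5
eef_pos: [401.2, -264.2, 148.9]
tool_rot: [0.73, 0.684, 0.0, 0.0]
ft_force: [0.0, -0.3, -1.5]
grip_width: 0.554
gripper_force: 31.2
```

Run:
```python
from h import *
to(630,47,63)
```

```text
t 18.5 tcp [ 401.2 -264.2  148.9] toolx [ 0.064  0.998 -0.   ] tooly [ 0.998 -0.064  0.001] F [ 0.  -0.3 -1.5] w 0.554 shift [325.3 208.2  85.9]
```

apply_moves([
  [[10, 6, -15], 0],
  [[35, 22, -25], 0],
  [[70, 45, -25], 0],
  [[110, 70, -25], 0],
  [[150, 96, -25], 0],
  [[190, 122, -25], 0],
  [[228, 146, -25], 0],
  [[262, 168, -25], 0],
  [[290, 186, -25], 0],
  [[310, 198, -25], 0],
])

```text
clock: 19.75
eef_pos: [619.3, 34.8, 172.4]
tool_rot: [0.729, 0.685, 0.0, -0.0]
ft_force: [-0.4, 0.9, -1.6]
grip_width: 0.554
gripper_force: 31.2
```

apply_moves([
  [[12, 7, 0], 0],
  [[15, 10, 8], 0],
  [[15, 10, 28], 0],
  [[15, 10, 52], 0],
  [[15, 10, 74], 0],
  [[15, 10, 90], 0],
  [[15, 10, 99], 0],
  [[15, 10, 104], 0],
  [[15, 10, 106], 0],
  [[15, 10, 107], 0],
])

```text
clock: 21.0
eef_pos: [630.1, 47.0, 65.9]
tool_rot: [0.729, 0.684, 0.0, 0.0]
ft_force: [0.0, -0.3, -0.8]
grip_width: 0.551
gripper_force: 31.2
```

Run:
```python
from h import *
to(630,47,63)
snap('scene','s2.png')
a=cv2.imread('pics/s2.png')[180:330,205:470]; cv2.imwrite('pics/s2c.png',cv2.convertScaleAbs(cv2.resize(a,None,fx=3,fy=3,interpolation=cv2.INTER_CUBIC),alpha=1.6))
```

```text
t 21.0 tcp [630.1  47.   65.9] toolx [0.064 0.998 0.   ] tooly [ 0.998 -0.064  0.001] F [ 0.  -0.3 -0.8] w 0.551 shift [ 0.  -0.1  2.9]
```

View pics/s2c.png

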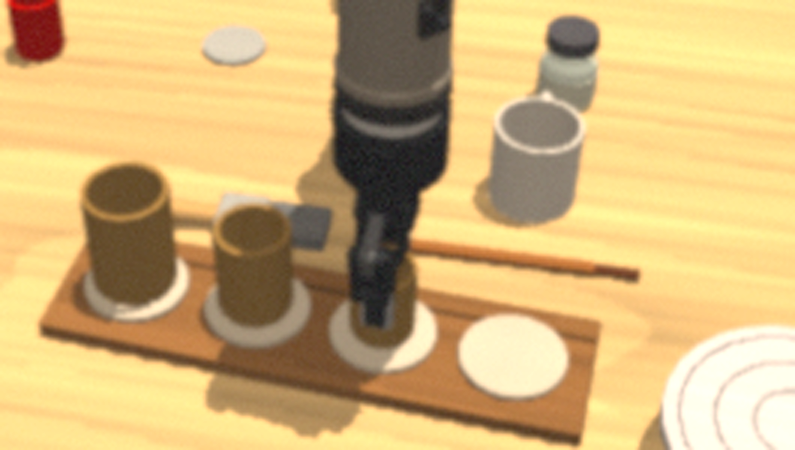

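d64 and d56 stand centred on bats 1 and 2, d48 is over bat_3, and the mug is untouched. I'll lower the last 2–3 mm and release.

apply_moves([
  [[0, 0, 1], 0],
  [[0, 0, 1.5], 0],
  [[0, 0, 2], 0],
  [[0, 0, 2.5], 0],
  [[0, 0, 2.5], 0],
])

```text
clock: 21.68
eef_pos: [629.8, 47.0, 64.2]
tool_rot: [0.729, 0.684, 0.0, 0.0]
ft_force: [-2.5, 1.3, 6.9]
grip_width: 0.559
gripper_force: 31.8
```

apply_moves([
  [[0, 0, 0], 0],
  [[0, 0, 0], 0],
  [[0, 0, 0], 0],
  [[0, 0, -5], 0],
  [[0, 0, -20], 0],
  [[0, 0, -45], 0],
  [[0, 0, -70], 0],
  [[0, 0, -86], 0],
  [[0, 0, -90], 0],
  [[-5, -16, -90], 0],
], gripper=78)

```text
clock: 22.92
eef_pos: [613.7, 43.4, 152.6]
tool_rot: [0.729, 0.684, 0.0, 0.0]
ft_force: [-0.4, 0.2, 0.0]
grip_width: 0.912
gripper_force: 0.0
```

apply_moves([
  [[-10, -29, 0], 0],
  [[-23, -69, 0], 0],
  [[-37, -112, 0], 0],
  [[-49, -147, 0], 0],
  [[-57, -170, 0], 0],
  [[-60, -178, 0], 0],
  [[-60, -178, 0], 0],
])

```text
clock: 23.8
eef_pos: [432.0, -5.3, 152.8]
tool_rot: [0.729, 0.684, 0.0, 0.0]
ft_force: [-0.5, 0.1, 0.1]
grip_width: 0.913
gripper_force: 0.0
```

Run:
```python
from h import *
to(432,-5,32)
snap('wrist','w4.png')
```

```text
t 23.8 tcp [432.   -5.3 152.8] toolx [0.064 0.998 0.   ] tooly [ 0.998 -0.064  0.   ] F [-0.5  0.1  0.1] w 0.913 shift [  0.3  -0.  120.8]
```

View pics/w4.png

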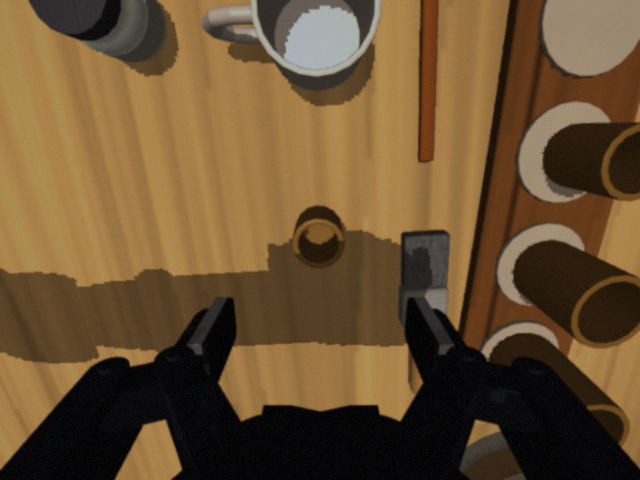

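d40's rim is at ~(319,243), under the tool. The brush is clear of the finger path, and three cups stand on their bats. I'll narrow the opening a bit and descend.

apply_moves([
  [[0, 0, 10], 0],
  [[0, 0, 32], 0],
  [[0, 0, 60], 0],
  [[0, 0, 86], 0],
  [[0, 0, 106], 0],
  [[0, 0, 116], 0],
  [[0, 0, 120], 0],
  [[0, 0, 120], 0],
], gripper=65)

```text
clock: 24.85
eef_pos: [432.3, -5.5, 32.9]
tool_rot: [0.729, 0.684, 0.0, 0.0]
ft_force: [-0.6, 0.2, -0.2]
grip_width: 0.76
gripper_force: 0.0
```

apply_moves([
  [[0, 0, 0], 0],
  [[0, 0, 0], 0],
  [[0, 0, 0], 0],
  [[0, 0, 0], 0],
  [[0, 0, 0], 0],
  [[0, 0, -4], 0],
  [[0, 0, -15], 0],
  [[0, 0, -40], 0],
  [[0, 0, -75], 0],
  [[0, 0, -105], 0],
], gripper=26, grip_force=30)

```text
clock: 26.1
eef_pos: [432.0, -5.6, 139.5]
tool_rot: [0.73, 0.684, 0.0, 0.0]
ft_force: [0.1, -0.1, -0.2]
grip_width: 0.459
gripper_force: 30.3
```

Run:
```python
from h import *
to(637,142,53)
```

```text
t 26.1 tcp [432.   -5.6 139.5] toolx [0.064 0.998 0.   ] tooly [ 0.998 -0.064  0.001] F [ 0.1 -0.1 -0.2] w 0.459 shift [160.5 195.   86.7]
```

apply_moves([
  [[6, 8, 0], 0],
  [[22, 27, 0], 0],
  [[46, 56, 0], 0],
  [[74, 90, 0], 0],
  [[102, 124, 0], 0],
  [[128, 155, 0], 0],
  [[147, 179, 0], 0],
  [[158, 192, 0], 0],
  [[160, 195, 0], 0],
  [[160, 195, 8], 0],
])

```text
clock: 27.35
eef_pos: [636.7, 141.2, 129.3]
tool_rot: [0.73, 0.684, -0.0, 0.0]
ft_force: [-0.6, 0.3, -0.9]
grip_width: 0.462
gripper_force: 30.4
```

apply_moves([
  [[0, 0, 20], 0],
  [[0, 0, 40], 0],
  [[0, 0, 57], 0],
  [[0, 0, 67], 0],
  [[0, 0, 72], 0],
  [[0, 0, 74], 0],
  [[0, 0, 75], 0],
  [[0, 0, 76], 0],
  [[0, 0, 76.5], 0],
  [[0, 0, 76.5], 0],
])

```text
clock: 28.6
eef_pos: [637.2, 141.8, 54.7]
tool_rot: [0.729, 0.684, 0.001, 0.0]
ft_force: [-1.5, -1.3, 5.0]
grip_width: 0.457
gripper_force: 30.8
```

Contact is made. I'll release gently, back off upward and check.

apply_moves([
  [[0, 0, 0], 0],
  [[0, 0, 0], 0],
  [[0, 0, 0], 0],
  [[0, 0, -5], 0],
  [[0, 0, -20], 0],
  [[0, 0, -50], 0],
  [[0, 0, -90], 0],
  [[0, 0, -130], 0],
  [[0, 0, -160], 0],
  [[0, 0, -170], 0],
], gripper=75)

```text
clock: 29.85
eef_pos: [638.2, 141.5, 227.1]
tool_rot: [0.729, 0.684, 0.003, 0.002]
ft_force: [0.2, -0.2, -0.1]
grip_width: 0.876
gripper_force: 0.0
```

apply_moves([
  [[20, -20, 0], 0],
  [[55, -55, 0], 0],
  [[95, -95, 0], 0],
  [[135, -135, 0], 0],
  [[170, -170, 0], 0],
  [[190, -190, 0], 0],
  [[200, -200, 0], 0],
  [[200, -200, 0], 0],
])

```text
clock: 30.85
eef_pos: [449.5, 354.3, 222.9]
tool_rot: [0.729, 0.685, -0.0, 0.0]
ft_force: [-0.5, -0.6, 0.3]
grip_width: 0.877
gripper_force: 0.0
```

Run:
```python
from h import *
for n,f,(x,y,w,h),s in(('scene','f1',(205,175,265,150),3),('side','f2',(260,110,180,190),3)):
    snap(n,f+'.png'); a=cv2.imread(f'pics/{f}.png')[y:y+h,x:x+w]
    cv2.imwrite(f'pics/{f}c.png',cv2.convertScaleAbs(cv2.resize(a,None,fx=s,fy=s,interpolation=cv2.INTER_CUBIC),alpha=1.6))
```

```text
(no output)
```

View pics/f1c.png

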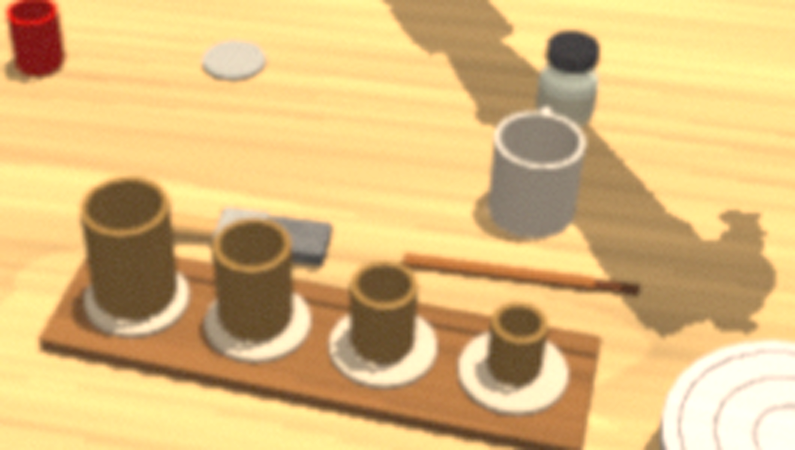

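View pics/f2c.png

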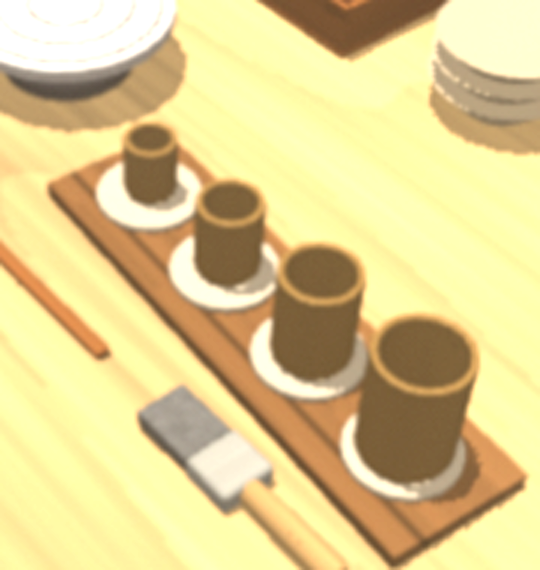

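Both views show the four cups upright on their bats in size order, smallest beside the wheel. Next is a numeric check of the offsets, then handing in.

Run:
```python
from h import *
np.set_printoptions(precision=1,suppress=True)
S=load('f1.png');D=load('f2.png')
bs=ray(S,[(250.3,274),(290.7,282),(332.7,290),(376,298.3)],21);bd=ray(D,[(394.5,260),(363,228),(335,199.5),(309.5,174)],21)
A=[(247.3,244),(289,257),(332.3,270),(377.7,282.7)];B=[(401.3,228.3),(367,201.3),(336.7,178.3),(310,156.7)]
ok=True
for i,z in enumerate((111,97,83,71)):
    d=[ray(S,[A[i]],z)[0,:2]-bs[i,:2],ray(D,[B[i]],z)[0,:2]-bd[i,:2]]; print(d); ok&=np.linalg.norm(np.mean(d,0))<9
if ok: print(arm.close_job())
```

```text
[array([-0.1,  2. ]), array([-1. ,  0.4])]
[array([ 0.8, -0.7]), array([-0.1, -1.1])]
[array([ 1.6, -2.1]), array([-1. , -2.2])]
[array([ 2.2, -0.6]), array([ 0.2, -1.3])]
the job is handed in; nothing more can be done
None
```

All four cups stand upright on their bats in size order, smallest beside the banding wheel, each measured within about 3 mm of its bat's centre; the white mug was not touched, and the job is handed in at about 31 s.

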